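Walk the comparator base to its stop and stand its column

TASK

Walk the heavy grey comparator base away from you until its far face lies flush against the aluminium bench stop, between the two end lugs: push only on the blue pads at its two near corners, left and right by turns, keeping it flat on the bench and within about 12 degrees of square to the stop, without touching the black spirit level between them. Only then take the steel column out of its leaning rest and stand it upright, fully seated, in the boss's tapered socket, and let go, leaving the base flush at the stop. Leave the loading cap and the stopwatch where they are.

Things in the scene. Friction and masses are not known exactly. Their poses are not given: they have to be found in the camera images.
- stop: Fixed aluminium bench stop: bar 310 mm long (its y), 22 mm thick, 28 mm high, black strip on top; at each end a lug 18 mm wide stands out 39 mm towards the robot, 274 mm clear between the lugs. Origin: bench level, middle of the bar's near face. x points away from the robot, square to that face; y along the bar to the left.
- stand_base: Heavy loose grey plate (1 to 1.6 kg in all; slides at 5 to 13 N), 110 deep (x), 220 wide (y), 36 mm high. Origin: centre of its underside, on the bench; x away from the robot, y left. Near face at x = -55, far face at +55 mm; a blue push pad on the near face at either corner. Pushed at one corner it advances and turns about a point beyond the other.
- pad_left: Blue push pad fixed on the near face of the grey plate at its left corner: 44 mm wide, 3 mm thick (its outer face at x -58 mm in the plate's frame), 7 to 33 mm above the bench, centred at y +85 mm. Origin: middle of its lower edge, on the plate's near face; axes of the plate.
- pad_right: The same blue pad at the right corner, centred at y -85 mm in the plate's frame.
- far_left (a point): Left end of the base plate's far face, 18 mm above the bench (x +55, y +110 mm in the base's frame; axes of the base).
- far_right (a point): Right end of the base plate's far face, 18 mm above the bench (x +55, y -110 mm in the base's frame; axes of the base).
- level: Delicate black spirit level with a green vial, fixed to the middle of the base's near face: 100 mm wide (y -50 to +50 mm in the base's frame), standing out 14 mm towards the robot, 12 to about 36 mm above the bench. Origin: middle of its lower edge at the near face. Not to be touched.
- boss: Steel boss fixed on the base plate, its axis at x +15, y 0 in the plate's frame: a flared cup 40 mm high, 52 mm across at the top, with a tapered socket. Origin: centre of its underside, 36 mm above the bench.
- socket_mouth (a point): Centre of the socket's mouth, 76 mm above the bench, x +15, y 0 in the base's frame. The socket is about 40 mm across at the mouth and narrows downward to 22 mm, 36 mm deep; axis vertical.
- column: Loose steel column, 180 g, 130 mm long. Origin: centre of its small lower end; z along the column to its top. It starts in the rest, its top leaning about 25 degrees towards the robot (the rest's -x), its lower end about 34 mm above the bench, and comes out along its own axis (taper 26 mm deep in the cup).
- column_mid (a point): Middle of the column's axis, 65 mm from either end; z along the column to its top. From the lower end: a taper 24 mm across growing to 41 mm at 34 to 37 mm; from 44 mm a plain round stem 22 mm across, to be grasped, up to the top at 130 mm. Seated in the boss, its lower end lies about 44 mm above the bench and its middle about 33 mm above the mouth.
- rest: Fixed parking rest: black plate 110 x 90 x 12 mm with a grey tapered cup, 52 mm across its rim, leaning 25 degrees towards the robot, that holds the column's taper; the rim stands up to about 75 mm above the bench. Origin: centre of the plate's underside. The cup leans towards the rest's -x.
- load_cap: Bystander: round aluminium loading cap with a narrower neck, 49 mm across, 24 mm high; origin at the centre of its underside.
- stopwatch: Bystander: yellow stopwatch lying flat, 63 x 52 x 16 mm; origin at the centre of its underside.
Things that resemble listed ones, but are neither listed nor needed, are in the scene too. There is more than one size of the column; the job needs the middle-sized.

How it is judged:
By the outcome, as a careful person would: the job done as asked, in the order asked, and still so for the second after the job is handed in, with the robot touching nothing.
It also fails if it takes over 72 s, if anything falls off the work surface, if the arm or the gripper's body presses on something with over 40 N, if the wrist force passes 120 N, or if a joint passes its speed limit or range.

ROBOT

A 7-joint arm with a two-finger parallel gripper is mounted at the origin on a cart in front of the work surface, level with it; the furniture and walls round the work are solid. World frame = base frame: x ahead of the robot, y to its left, z up, the work surface at z = 0. Lengths are in m, angles in rad, forces in N, time in s.
With the tool pointing down it reaches from about 0.4 to 0.85 m from the base axis. Payload 4.5 kg.
Tool frame: the origin (TCP) lies midway between the tips of the shut fingers; the grasp point (between the pads) lies 19 mm behind it; z points along the fingers, y is the direction in which the jaws open and shut (so a half turn about z gives the same grasp; the last joint's range is limited). The gripper opens to 88 mm and grips with 3 to 60 N. Pads are 18 mm wide; open, the fingers measure 123 mm over their backs; the gripper's body (75 mm by 187 mm) begins 45 mm behind the grasp point.
Start: joints at [-1.14, 0.689, -0.195, 1.565, 0.157, 0.902, -0.215], TCP at [0.242, 0.576, 0.239] pointing down, gripper open.
Joint ranges: [-3.01, 3.01], [-0.46, 2.08], [-1.47, 1.51], [0.13, 2.56], [-1, 4.14], [0.04, 2.09], [-2.66, 2.66]. Speed limits (rad/s): [2.57, 2.57, 3.14, 3.14, 3.14, 3.14, 3.14].

INTERFACE

Orientations are given as a unit quaternion [x, y, z, w].
In Python, from plant import r, viewer gives the robot as it stands.
- The arm moves only by the tool play_rows, never from a script. Its argument "commands" is a list of rows, each an object with "delta_rot": the turn, a rotation vector about the tool's x, y, z normalised to -1 to 1, where 1 is pi rad, a list of three; "travel": the shift along the tool's x, y, z normalised to -1 to 1, where 1 is 15 cm, a list of three; "gripper": the opening, from -1 (shut) to 1 (fully open). In form: [{"delta_rot": [wx, wy, wz], "travel": [x, y, z], "gripper": gripper}, ...]. A call has 1 to 12 rows; each row is the pose to reach, as a shift and turn from the pose commanded when the call began, along the tool's axes at that moment, turning the shorter way round; what a row does not reach only later rows make up. A row lasts 1/8 s, in which the tool goes at most 62.5 mm and 10.7 degrees, less where a joint would pass 70% of its speed; a pose out of reach is approached as far as the arm can. A call with a number of a shift or a turn outside -1 to 1 is refused whole. A call with a gripper value outside its range is refused whole. The fingers move at their own pace and stop on an object; "force" is the grip in N (left out, the last holds). Time passes only in rows, so rows that repeat a pose let the fingers close. It gives the time, the measured TCP pose, the force and the opening at its end, in the units of the state.
- r.get_state(): the state, without advancing time (a new reading comes with each control period).
- viewer.snapshot(name): name is "side" or "top" or "wrist"; returns a dict with "color" (420x560x3 uint8, red, green, blue), "z_map" (420x560 float32, m along the optical axis (not along the pixel's ray), 0 where there is no reading), "fx", "fy", "cx", "cy" (pixels), "origin" and "attitude" of the camera in the world. Camera axes: x right, y up, looking along -z (the intrinsics and any distortion apply to the point x, -y, -z); pixel columns grow to the right and rows downward; lengths in m; the calibration is good to about 2 mm. A picture is of the moment at which its call begins.
- r.finish_job(): hands the job in, once; it reports no verdict.
Trained networks look in the newest picture that a camera, given by its name, has taken for a name from the list of things; names that differ only in an ending like _2 or _b are one class to them, and where a whole thing is asked for, a point or a joint stands for the part that bears it (a point fixed in the world has none). Each returns a list of dicts, best first, with "conf" (0 to 1); they miss things now and then, are a little off and sometimes report something else, mostly with a low value. They report only what shows in the picture. A call takes as long as a camera call. They do not tell look-alikes from the thing itself.
- viewer.outline_of(camera, label): "pixels" (420x560 bool, what is visible of it) and "at" ([column, row] in pixels, amid what is visible of it).
- viewer.pinpoint(camera, label): "at" ([column, row] in pixels: a listed point, or the origin of a listed thing).
The state is a dict: "clock": time; "q": joint angles; "qd": joint speeds; "joint_torque": joint torques, N m; "tool_pos": TCP position; "eef_rot": TCP orientation; "contact_force": force on the tool from outside, world axes, zero at the start; "moment": the same for the moment, N m; "opening": opening from 0.0 (shut) to 1.0 (fully open).
Only numpy, scipy, OpenCV 4.12 (cv2) and the standard library are available. Lean on these libraries where they do the work, as an engineer would, in place of code of your own. Each camera call takes 0.05 s, during which the arm holds its last target. There are 200 camera calls.

## Working session

There is one attempt and no reset: what is moved stays moved. The work goes in short steps, Python scripts to look and compute and a tool call to move; the robot and the scene stay as the last step left them, time stands still between calls to the robot, and variables do not carry over. Pictures are saved under pics/ and viewed, about 8 in all and at most 12, crops included, and the job is handed in when it is done.

Besides the shell and the picture viewer there is one more tool, called after "Emit:" by a JSON object that holds its "op" and its "data", one argument or row to a line. play_rows: Moves the arm, as the interface text tells. Its arguments: {"type":"object","properties":{"commands":{"type":"array","items":{"type":"object","properties":{"delta_rot":{"type":"array","items":{"type":"number","minimum":-1,"maximum":1}},"travel":{"type":"array","items":{"type":"number","minimum":-1,"maximum":1}},"gripper":{"type":"number"}}}},"force":{"type":"number"}},"required":["commands"]}

```bash
ls; mkdir -p pics
cat > h.py <<'E'
import numpy as np, cv2
from scipy.spatial.transform import Rotation as R
from plant import r, viewer
def att(s):
    a=np.array(s["attitude"],float)
    return a if a.shape==(3,3) else R.from_quat(a).as_matrix()
def w2(s,u,v,z=None):
    # pixel -> world using depth z (along axis)
    if z is None: z=s["z_map"][int(round(v)),int(round(u))]
    p=np.array([(u-s["cx"])/s["fx"]*z,-(v-s["cy"])/s["fy"]*z,-z])
    return att(s)@p+np.array(s["origin"])
def plane(s,u,v,h):
    d=att(s)@np.array([(u-s["cx"])/s["fx"],-(v-s["cy"])/s["fy"],-1]); o=np.array(s["origin"])
    return o+d*(h-o[2])/d[2]
def cloud(s,mask=None):
    v,u=np.nonzero((s["z_map"]>0)&(mask if mask is not None else True))
    z=s["z_map"][v,u]
    p=np.stack([(u-s["cx"])/s["fx"]*z,-(v-s["cy"])/s["fy"]*z,-z],1)
    return p@att(s).T+np.array(s["origin"]),u,v
def save(s,n): cv2.imwrite(f"pics/{n}.png",s["color"][:,:,::-1])
E
python3 - <<'E'
from h import *
np.set_printoptions(precision=4,suppress=True)
st=r.get_state(); print(st["tool_pos"],st["eef_rot"],st["clock"])
ims=[]
for c in ["top","side"]:
    s=viewer.snapshot(c); ims.append(s["color"]); print(c,s["origin"],{k:v for k,v in s.items() if k not in("color","z_map","origin")})
    for l in ["stop","stand_base","far_left","far_right","pad_left","pad_right","socket_mouth","column","column_mid","rest","load_cap","stopwatch"]:
        for d in viewer.pinpoint(c,l)[:3]:
            if d["conf"]<.2: continue
            u,v=d["at"]; 
            ui=min(max(int(u),0),559);vi=min(max(int(v),0),419)
            print(l,round(d["conf"],2),np.round(d["at"],1),w2(s,u,v,s["z_map"][vi,ui]),plane(s,u,v,0)[:2])
im=np.vstack(ims)
for c,i in zip(["top","side"],ims): cv2.imwrite(f"pics/{c}0.png",i[:,:,::-1])
E
```

```text
pics
[0.2413 0.5758 0.2379] [ 0.1971  0.9804 -0.0009 -0.0001] 0.0
top [0.1201 0.1796 1.918 ] {'fx': 458.9680165993321, 'fy': 458.9680165993321, 'cx': 281.909700022888, 'cy': 206.0398180409386, 'attitude': array([-0.0728,  0.0726,  0.7058, -0.7009])}
stop 0.56 [341.9 170.1] [ 0.6769 -0.0818  0.005 ] [ 0.6783 -0.0825]
stand_base 0.94 [347.  200.4] [ 0.534  -0.0935  0.0433] [ 0.5435 -0.0998]
far_left 0.93 [317.9 185.8] [0.6069 0.0239 0.0077] [0.6088 0.0233]
far_right 0.69 [369.3 190.2] [ 0.5814 -0.1922  0.0259] [ 0.5878 -0.1973]
pad_left 0.58 [323.  214.4] [0.483  0.0046 0.0017] [0.4833 0.0044]
pad_left 0.49 [401.3 227.9] [ 0.4213 -0.3222  0.0104] [ 0.4229 -0.325 ]
pad_right 0.28 [369.6 190. ] [ 0.5823 -0.1934  0.0261] [ 0.5886 -0.1986]
socket_mouth 0.88 [345.3 190.8] [ 0.5708 -0.0852  0.0618] [ 0.5858 -0.094 ]
column 0.68 [251.4 210.9] [0.4863 0.3042 0.072 ] [0.5006 0.309 ]
column 0.64 [292.4 227.7] [0.4234 0.1357 0.0222] [0.427  0.1352]
column 0.57 [152.7 244. ] [0.3562 0.7098 0.0447] [0.3618 0.7224]
column_mid 0.68 [345.1 192.9] [ 0.5647 -0.0857  0.0498] [ 0.5766 -0.0928]
column_mid 
[... 1125 characters left out ...]
] [ 0.483  -0.1599]
socket_mouth 0.72 [324.2 256.9] [ 0.567  -0.0774  0.0598] [ 0.5902 -0.0165]
column 0.76 [218.7 146. ] [0.3601 0.7026 0.0491] [0.3696 0.7872]
column 0.46 [268.7 230.8] [0.4386 0.1297 0.0269] [0.4456 0.1613]
column 0.43 [274.3 197.5] [0.4946 0.273  0.0561] [0.5126 0.3481]
column_mid 0.73 [236.7 156. ] [0.4252 0.6476 0.0218] [0.4306 0.6832]
column_mid 0.53 [254.7 234. ] [0.3916 0.1401 0.0145] [0.3947 0.1571]
column_mid 0.45 [269.2 188. ] [0.4781 0.2794 0.0968] [0.5087 0.4145]
rest 0.97 [271.8 205. ] [0.4885 0.2893 0.0117] [0.492  0.3044]
load_cap 0.64 [309.2 219.8] [0.5929 0.1606 0.019 ] [0.6005 0.1832]
stopwatch 0.52 [298.4 340.2] [ 0.4106 -0.3301  0.016 ] [ 0.4143 -0.318 ]
```

Run:
```python
import cv2,numpy as np
a=cv2.imread("pics/top0.png")[140:275,130:430]; b=cv2.imread("pics/side0.png")[115:365,180:430]
a=cv2.resize(a,(800,360),interpolation=cv2.INTER_CUBIC); cv2.imwrite("pics/a.png",a)
b=cv2.resize(b,(600,600),interpolation=cv2.INTER_CUBIC); cv2.imwrite("pics/b.png",b)
```

```text
(no output)
```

View pics/a.png

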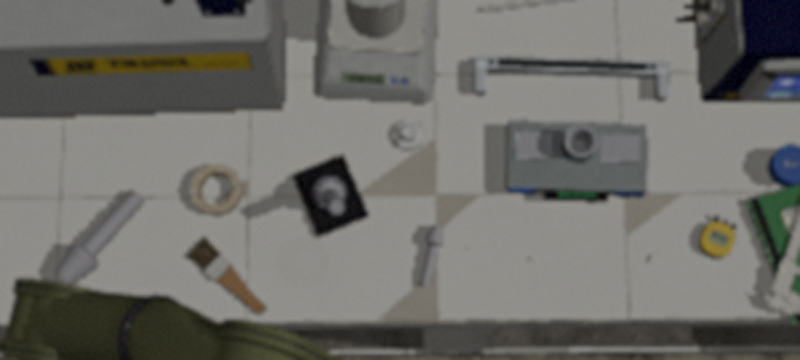

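View pics/b.png

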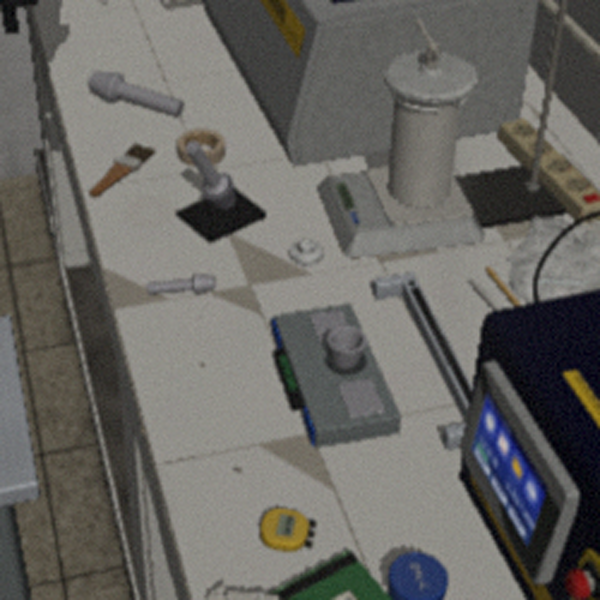

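The top and side views show the column leaning in the black-plate rest (top crop ~330,190) and the base (~575,155) in front of the stop. A larger and a smaller look-alike column lie loose on the bench. I'm moving the wrist camera over the base.

Emit:
{"op": "play_rows", "data": {
  "commands": [
    {"delta_rot":[0,0,-0.126],"travel":[-0.9,-1,-0.8],"gripper":-1},
    {"delta_rot":[0,0,-0.126],"travel":[-0.9,-1,-0.8],"gripper":-1},
    {"delta_rot":[0,0,-0.126],"travel":[-0.9,-1,-0.8],"gripper":-1},
    {"delta_rot":[0,0,-0.126],"travel":[-0.9,-1,-0.8],"gripper":-1},
    {"delta_rot":[0,0,-0.126],"travel":[-0.9,-1,-0.8],"gripper":-1}
  ]
}}

```text
clock: 1.92
tool_pos: [0.3104, 0.3837, 0.3607]
eef_rot: [0.003, 1.0, 0.001, 0.002]
contact_force: [0.2, 1.1, -0.8]
opening: 0.451
```

Emit:
{"op": "play_rows", "data": {
  "commands": [
    {"delta_rot":[0,0,0],"travel":[-0.3,-1,-0.3],"gripper":-1},
    {"delta_rot":[0,0,0],"travel":[-0.3,-1,-0.3],"gripper":-1},
    {"delta_rot":[0,0,0],"travel":[-0.3,-1,-0.3],"gripper":-1}
  ]
}}

```text
clock: 2.3
tool_pos: [0.3534, 0.2343, 0.4039]
eef_rot: [0.001, 1.0, -0.0, 0.0]
contact_force: [0.8, 0.7, -0.6]
opening: 0.117
```

Emit:
{"op": "play_rows", "data": {
  "commands": [
    {"delta_rot":[0,0,0],"travel":[-0.3,-1,0],"gripper":-1},
    {"delta_rot":[0,0,0],"travel":[-0.3,-1,0],"gripper":-1},
    {"delta_rot":[0,0,0],"travel":[-0.3,-1,0],"gripper":-1}
  ]
}}

```text
clock: 2.68
tool_pos: [0.3983, 0.0836, 0.4033]
eef_rot: [0.002, 1.0, -0.0, -0.0]
contact_force: [0.4, 1.1, -0.2]
opening: 0.003
```

Emit:
{"op": "play_rows", "data": {
  "commands": [
    {"delta_rot":[0,0,0],"travel":[0,-1,0],"gripper":-1},
    {"delta_rot":[0,0,0],"travel":[0,-1,0],"gripper":-1},
    {"delta_rot":[0,0,0],"travel":[0,-1,0],"gripper":-1},
    {"delta_rot":[0,0,0],"travel":[0,-1,0],"gripper":-1}
  ]
}}

```text
clock: 3.18
tool_pos: [0.3979, -0.0649, 0.4032]
eef_rot: [0.002, 1.0, 0.0, -0.0]
contact_force: [-0.8, 0.1, -0.6]
opening: 0.002
```

Run:
```python
from h import *
np.set_printoptions(precision=4,suppress=True)
s=viewer.snapshot("wrist"); save(s,"w1"); print(s["origin"],att(s),s["fx"])
P,u,v=cloud(s)
print(P.min(0),P.max(0))
for l in ["stop","stand_base","far_left","far_right","pad_left","pad_right","socket_mouth","level"]:
    for d in viewer.pinpoint("wrist",l)[:2]:
        if d["conf"]<.2: continue
        h={"far_left":.018,"far_right":.018,"socket_mouth":.076,"level":.012}.get(l,0)
        print(l,round(d["conf"],2),np.round(d["at"],1),plane(s,*d["at"],h))
# base top & stop top
m=(abs(P[:,2]-.036)<.006); print(m.sum())
b=P[m][:,:2].astype(np.float32)
m2=(abs(P[:,2]-.028)<.005)
H=np.zeros((420,560),np.uint8); H[v,u]=np.clip((P[:,2]+.02)*2500,0,255)
cv2.imwrite("pics/h1.png",H)
```

```text
[ 0.3289 -0.0648  0.5495] [[ 0.0049 -0.9638 -0.2666]
 [ 1.      0.0044  0.0024]
 [-0.0012 -0.2666  0.9638]] 338.72680226642916
[-0.0869 -1.1583 -0.8615] [0.8417 1.0245 0.509 ]
stand_base 0.6 [264.  242.8] [ 0.54   -0.0929  0.    ]
pad_left 0.55 [314.  216.4] [ 0.4927 -0.0075  0.    ]
pad_right 0.55 [213.5 217.9] [ 0.4946 -0.1777  0.    ]
level 0.7 [315.1 216.5] [ 0.4893 -0.0069  0.012 ]
level 0.57 [264.9 217.8] [ 0.4912 -0.09    0.012 ]
7321
```

View pics/w1.png

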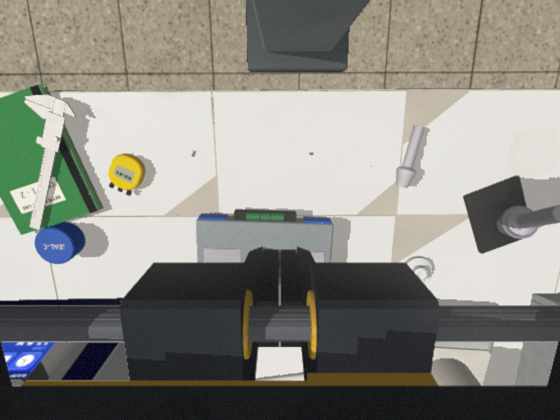

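The wrist view shows the base's near face, with pads at (213,217) and (320,220), level at (265,216), almost square. The stop is hidden behind the gripper, so I'll fit the base and stop from both clouds.

```bash
cat > m.py <<'E'
from h import *
np.set_printoptions(precision=4,suppress=True)
def edge(P,zlo,zhi,box,low=True,step=.006,q=4,flip=0):
    x0,x1,y0,y1=box
    m=(P[:,2]>zlo)&(P[:,2]<zhi)&(P[:,0]>x0)&(P[:,0]<x1)&(P[:,1]>y0)&(P[:,1]<y1)
    p=P[m]; ys=[];xs=[]
    for a in np.arange(y0,y1,step):
        k=p[(p[:,1]>=a)&(p[:,1]<a+step),0]
        if len(k)>4: ys.append(a+step/2); xs.append(np.percentile(k,q if low else 100-q))
    ys,xs=np.array(ys),np.array(xs)
    if len(ys)<3: return None
    g=np.ones(len(ys),bool)
    for _ in range(5):
        c=np.polyfit(ys[g],xs[g],1); e=xs-np.polyval(c,ys); g=abs(e)<max(.003,1.5*np.median(abs(e)))
    return c,ys[g].min(),ys[g].max(),abs(e[g]).max(),len(p)
E
python3 - <<'E'
from m import *
for c in ["wrist","top","side"]:
    s=viewer.snapshot(c); P,_,_=cloud(s)
    print(c,"near",edge(P,.026,.042,(.44,.56,-.2,.02)))
    if c!="wrist": 
        print(" far",edge(P,.026,.042,(.5,.62,-.2,.02),low=False))
        print(" stop near",edge(P,.018,.036,(.63,.75,-.2,.05)),"far",edge(P,.018,.036,(.63,.75,-.2,.05),low=False))
        m=(P[:,2]>.026)&(P[:,2]<.042)&(P[:,0]>.5)&(P[:,0]<.57)&(abs(P[:,1]+.09)<.16)
        print(" base y",np.percentile(P[m,1],[1,99]))
        m=(P[:,2]>.012)&(P[:,2]<.04)&(P[:,0]>.61)&(P[:,0]<.75)&(abs(P[:,1]+.08)<.22)
        print(" stop y",np.percentile(P[m,1],[0.5,2,98,99.5]))
    m=(abs(P[:,2])<.02)&(P[:,0]>.3)&(P[:,0]<.45)&(abs(P[:,1]+.09)<.1); print(" bench z",np.median(P[m,2]))
print(r.get_state()["q"])
E
```

```text
wrist near (array([0.0367, 0.4865]), np.float64(-0.197), np.float64(0.01900000000000018), np.float64(0.007824941467772573), 5451)
 bench z -0.00039275297057794756
top near (array([-0.0349,  0.5034]), np.float64(-0.11899999999999994), np.float64(0.01900000000000018), np.float64(0.03630371850750602), 303)
 far (array([-0.013 ,  0.5955]), np.float64(-0.12499999999999994), np.float64(0.01900000000000018), np.float64(0.002650254467078783), 456)
 stop near (array([0.0443, 0.6897]), np.float64(-0.197), np.float64(0.04900000000000021), np.float64(0.0026151139917204302), 299) far (array([0.0385, 0.7081]), np.float64(-0.197), np.float64(0.04900000000000021), np.float64(0.002590952155991144), 299)
 base y [-0.1169  0.0187]
 stop y [-0.2944 -0.2911  0.1385  0.1389]
 bench z -0.0017830443890746173
side near (array([0.0304, 0.4891]), np.float64(-0.197), np.float64(0.01900000000000018), np.float64(0.007247460558874708), 1180)
 far (array([0.0336, 0.5989]), np.float64(-0.197), np.float64(0.013000000000000175), np.float64(0.002567617144251688), 1291)
 stop near (array([0.0439, 0.692 ]), np.float64(-0.197), np.float64(0.0370000000000002), np.float64(0.0026150901300524554), 424) far (array([0.0524, 0.7118]), np.float64(-0.173), np.float64(0.04900000000000021), np.float64(0.0020328083631974136), 424)
 base y [-0.2007  0.0168]
 stop y [-0.293  -0.2401  0.139   0.1396]
 bench z 0.001237698878154947
[ 0.154   0.1831 -0.1343  1.9065  0.0279  1.0536  1.5784]
```

Base: near edge at x ≈ 0.489, yaw ≈ −1.9°. Stop: x ≈ 0.690 + 0.044y, so the gap is about 91 mm. I'll push the right pad first, which also drifts the base slightly left.

Emit:
{"op": "play_rows", "data": {
  "commands": [
    {"delta_rot":[0,0,0],"travel":[-0.25,-0.76,1],"gripper":-1},
    {"delta_rot":[0,0,0],"travel":[-0.25,-0.76,1],"gripper":-1},
    {"delta_rot":[0,0,0],"travel":[-0.25,-0.76,1],"gripper":-1},
    {"delta_rot":[0,0,0],"travel":[-0.25,-0.76,1],"gripper":-1}
  ]
}}

```text
clock: 4.28
tool_pos: [0.4334, -0.1802, 0.2506]
eef_rot: [0.003, 1.0, 0.001, -0.003]
contact_force: [-1.1, 0.8, 0.6]
opening: 0.002
```

Emit:
{"op": "play_rows", "data": {
  "commands": [
    {"delta_rot":[0,0,0],"travel":[0,0,1],"gripper":-1},
    {"delta_rot":[0,0,0],"travel":[0,0,1],"gripper":-1},
    {"delta_rot":[0,0,0],"travel":[0,0,1],"gripper":-1}
  ]
}}

```text
clock: 4.65
tool_pos: [0.4346, -0.1767, 0.1021]
eef_rot: [-0.0, 1.0, 0.001, -0.001]
contact_force: [0.0, -0.3, 0.3]
opening: 0.003
```

Emit:
{"op": "play_rows", "data": {
  "commands": [
    {"delta_rot":[0,0,0],"travel":[0,0,0.45],"gripper":-1},
    {"delta_rot":[0,0,0],"travel":[0,0,0.6],"gripper":-1},
    {"delta_rot":[0,0,0],"travel":[0,0,0.6],"gripper":-1}
  ]
}}

```text
clock: 5.03
tool_pos: [0.4353, -0.177, 0.0131]
eef_rot: [-0.0, 1.0, 0.001, -0.001]
contact_force: [0.3, 0.3, 0.3]
opening: 0.003
```

Emit:
{"op": "play_rows", "data": {
  "commands": [
    {"delta_rot":[0,0,0],"travel":[-0.1,0,0],"gripper":-1},
    {"delta_rot":[0,0,0],"travel":[-0.17,0,0],"gripper":-1},
    {"delta_rot":[0,0,0],"travel":[-0.21,0,0],"gripper":-1},
    {"delta_rot":[0,0,0],"travel":[-0.26,0,0],"gripper":-1},
    {"delta_rot":[0,0,0],"travel":[-0.31,0,0],"gripper":-1}
  ]
}}

```text
clock: 5.65
tool_pos: [0.4768, -0.1788, 0.0139]
eef_rot: [0.002, 1.0, 0.0, -0.005]
contact_force: [-9.1, -2.6, 5.4]
opening: 0.003
```

Emit:
{"op": "play_rows", "data": {
  "commands": [
    {"delta_rot":[0,0,0],"travel":[-0.05,0,0],"gripper":-1},
    {"delta_rot":[0,0,0],"travel":[-0.09,0,0],"gripper":-1}
  ]
}}

```text
clock: 5.9
tool_pos: [0.4883, -0.1802, 0.0137]
eef_rot: [0.002, 1.0, -0.001, -0.007]
contact_force: [-10.7, -4.6, 7.6]
opening: 0.008
```

Emit:
{"op": "play_rows", "data": {
  "commands": [
    {"delta_rot":[0,0,0],"travel":[0.35,0,0],"gripper":-1},
    {"delta_rot":[0,0,0],"travel":[0.35,0.2,0],"gripper":-1},
    {"delta_rot":[0,0,0],"travel":[0.35,0.6,0],"gripper":-1},
    {"delta_rot":[0,0,0],"travel":[0.35,1,0],"gripper":-1},
    {"delta_rot":[0,0,0],"travel":[0.35,1,0],"gripper":-1}
  ]
}}

```text
clock: 6.52
tool_pos: [0.4485, -0.0631, 0.0177]
eef_rot: [-0.0, 1.0, -0.001, -0.006]
contact_force: [-1.3, -0.4, 0.3]
opening: 0.006
```

```bash
cat > b.py <<'E'
from m import *
s=viewer.snapshot("side"); P,_,_=cloud(s)
f=edge(P,.026,.042,(.5,.68,-.21,.02),low=False)[0]
m=(P[:,2]>.028)&(P[:,2]<.042)&(P[:,0]>.47)&(P[:,0]<.69)&(abs(P[:,1]+.09)<.15)
p=P[m]; e=f[1]+f[0]*p[:,1]-p[:,0]; k=(e>-.003)&(e<.108)   # strip of plate depth
t=(p[k,1]-0*f[0])-( -f[0])*0
tt=np.array([f[0],1])/np.hypot(f[0],1); a=p[k,:2]@tt; lo,hi=np.percentile(a,[1,99])
n=np.array([1,-f[0]])/np.hypot(f[0],1); mid=np.array([f[1],0]); 
cen=tt*(lo+hi)/2+n*(mid@n-.055)
print("slope",f,"yaw",np.degrees(-np.arctan(f[0])),"width",hi-lo,"centre",cen)
for sg in(1,-1): print("pad face",cen+tt*.085*sg-n*.058,"far corner",cen+tt*.11*sg+n*.055)
for sg in(1,-1):
    q=cen+tt*.11*sg+n*.055; print("gap",.691+.044*q[1]-q[0])
E
python3 b.py; python3 -c "
from h import *
print(r.get_state()['tool_pos'])"
```

```text
slope [-0.0549  0.5994] yaw 3.1437924549266256 width 0.2183719724605356 centre [ 0.5492 -0.0891]
pad face [ 0.4866 -0.0074] far corner [0.5981 0.0237]
pad face [ 0.4959 -0.1772] far corner [ 0.6102 -0.1959]
gap 0.09395917168893042
gap 0.0722284993926573
[ 0.44853208 -0.06109976  0.01755221]
```

Emit:
{"op": "play_rows", "data": {
  "commands": [
    {"delta_rot":[0,0,0],"travel":[0,0.2,0.02],"gripper":-1},
    {"delta_rot":[0,0,0],"travel":[0,0.36,0.03],"gripper":-1},
    {"delta_rot":[0,0,0],"travel":[0,0.36,0.03],"gripper":-1}
  ]
}}

```text
clock: 6.95
tool_pos: [0.4483, -0.0102, 0.0129]
eef_rot: [-0.0, 1.0, -0.001, -0.006]
contact_force: [-0.2, 0.1, 0.3]
opening: 0.002
```

Emit:
{"op": "play_rows", "data": {
  "commands": [
    {"delta_rot":[0,0,0],"travel":[-0.1,0.02,0],"gripper":-1},
    {"delta_rot":[0,0,0],"travel":[-0.18,0.02,0],"gripper":-1},
    {"delta_rot":[0,0,0],"travel":[-0.23,0.02,0],"gripper":-1},
    {"delta_rot":[0,0,0],"travel":[-0.28,0.02,0],"gripper":-1},
    {"delta_rot":[0,0,0],"travel":[-0.33,0.02,0],"gripper":-1},
    {"delta_rot":[0,0,0],"travel":[-0.38,0.02,0],"gripper":-1},
    {"delta_rot":[0,0,0],"travel":[-0.42,0.02,0],"gripper":-1}
  ]
}}

```text
clock: 7.82
tool_pos: [0.5055, -0.0062, 0.0121]
eef_rot: [-0.001, 1.0, 0.0, -0.011]
contact_force: [-11.0, 5.0, 9.4]
opening: 0.004
```

Emit:
{"op": "play_rows", "data": {
  "commands": [
    {"delta_rot":[0,0,0],"travel":[0.15,0,0],"gripper":-1},
    {"delta_rot":[0,0,0],"travel":[0.27,0,0],"gripper":-1},
    {"delta_rot":[0,0,0],"travel":[0.27,-0.3,0],"gripper":-1},
    {"delta_rot":[0,0,0],"travel":[0.27,-0.65,0],"gripper":-1},
    {"delta_rot":[0,0,0],"travel":[0.27,-1,0],"gripper":-1},
    {"delta_rot":[0,0,0],"travel":[0.27,-1,0],"gripper":-1}
  ]
}}

```text
clock: 8.57
tool_pos: [0.4683, -0.165, 0.0125]
eef_rot: [0.006, 1.0, -0.003, -0.007]
contact_force: [-0.4, 0.4, 0.5]
opening: -0.002
```

```bash
cat >> b.py <<'E'
for z0,z1 in((.012,.036),):
    q=P[(P[:,2]>z0)&(P[:,2]<z1)&(P[:,0]>.655+.044*P[:,1])&(P[:,0]<.685+.044*P[:,1])&(P[:,1]>-.3)&(P[:,1]<.12)]
    y=np.sort(q[:,1]); print("lug y",np.histogram(y,bins=np.arange(-.3,.12,.01)))
print(r.get_state()['tool_pos'])
E
python3 b.py
```

```text
slope [0.0908 0.6285] yaw -5.187375067932426 width 0.21823826274259964 centre [ 0.5647 -0.0952]
pad face [ 0.5146 -0.0053] far corner [0.6294 0.0094]
pad face [ 0.4992 -0.1746] far corner [ 0.6095 -0.2097]
gap 0.06203441484891348
gap 0.07228495119876799
lug y (array([ 0,  0,  0,  0,  0, 13, 23, 15,  0,  0,  0,  0,  0,  0,  0,  0,  0,
        0,  0,  0,  0,  0,  0,  0,  0,  0,  0,  0,  0,  0,  0,  0,  0,  0,
       14, 39,  9,  1,  0,  0,  0]), array([-0.3 , -0.29, -0.28, -0.27, -0.26, -0.25, -0.24, -0.23, -0.22,
       -0.21, -0.2 , -0.19, -0.18, -0.17, -0.16, -0.15, -0.14, -0.13,
       -0.12, -0.11, -0.1 , -0.09, -0.08, -0.07, -0.06, -0.05, -0.04,
       -0.03, -0.02, -0.01,  0.  ,  0.01,  0.02,  0.03,  0.04,  0.05,
        0.06,  0.07,  0.08,  0.09,  0.1 ,  0.11]))
[ 0.4693 -0.1611  0.0127]
```

Emit:
{"op": "play_rows", "data": {
  "commands": [
    {"delta_rot":[0,0,0],"travel":[0,-0.1,0],"gripper":-1},
    {"delta_rot":[0,0,0],"travel":[-0.08,-0.1,0],"gripper":-1},
    {"delta_rot":[0,0,0],"travel":[-0.13,-0.1,0],"gripper":-1},
    {"delta_rot":[0,0,0],"travel":[-0.18,-0.1,0],"gripper":-1},
    {"delta_rot":[0,0,0],"travel":[-0.23,-0.1,0],"gripper":-1},
    {"delta_rot":[0,0,0],"travel":[-0.28,-0.1,0],"gripper":-1},
    {"delta_rot":[0,0,0],"travel":[-0.33,-0.1,0],"gripper":-1},
    {"delta_rot":[0,0,0],"travel":[-0.37,-0.1,0],"gripper":-1}
  ]
}}

```text
clock: 9.62
tool_pos: [0.5199, -0.1751, 0.0117]
eef_rot: [0.001, 1.0, -0.004, -0.012]
contact_force: [-12.5, -5.8, 10.6]
opening: 0.006
```

Emit:
{"op": "play_rows", "data": {
  "commands": [
    {"delta_rot":[0,0,0],"travel":[0.15,0,0],"gripper":-1},
    {"delta_rot":[0,0,0],"travel":[0.27,0,0],"gripper":-1},
    {"delta_rot":[0,0,0],"travel":[0.27,0.3,0],"gripper":-1},
    {"delta_rot":[0,0,0],"travel":[0.27,0.65,0],"gripper":-1},
    {"delta_rot":[0,0,0],"travel":[0.27,1,0],"gripper":-1},
    {"delta_rot":[0,0,0],"travel":[0.27,1,0],"gripper":-1}
  ]
}}

```text
clock: 10.38
tool_pos: [0.4865, -0.0146, 0.0129]
eef_rot: [-0.005, 1.0, 0.002, -0.005]
contact_force: [0.4, -0.8, 0.1]
opening: 0.009
```

```bash
sed -i 's/print("lug y"/0 and print("lug y"/' b.py; python3 b.py
```

```text
slope [-0.0803  0.6261] yaw 4.588571345053963 width 0.21794175162528406 centre [ 0.5782 -0.0907]
pad face [ 0.5135 -0.0106] far corner [0.6242 0.0233]
pad face [ 0.5271 -0.1801] far corner [ 0.6418 -0.1959]
gap 0.06785082526196395
gap 0.040601829589601235
[ 0.4861 -0.0187  0.0126]
```

Emit:
{"op": "play_rows", "data": {
  "commands": [
    {"delta_rot":[0,0,0],"travel":[0,0.03,0],"gripper":-1},
    {"delta_rot":[0,0,0],"travel":[-0.08,0.03,0],"gripper":-1},
    {"delta_rot":[0,0,0],"travel":[-0.13,0.03,0],"gripper":-1},
    {"delta_rot":[0,0,0],"travel":[-0.18,0.03,0],"gripper":-1},
    {"delta_rot":[0,0,0],"travel":[-0.23,0.03,0],"gripper":-1},
    {"delta_rot":[0,0,0],"travel":[-0.28,0.03,0],"gripper":-1},
    {"delta_rot":[0,0,0],"travel":[-0.33,0.03,0],"gripper":-1},
    {"delta_rot":[0,0,0],"travel":[-0.37,0.03,0],"gripper":-1}
  ]
}}

```text
clock: 11.42
tool_pos: [0.5358, -0.0167, 0.0116]
eef_rot: [-0.0, 1.0, 0.0, -0.011]
contact_force: [-10.9, 4.1, 7.7]
opening: 0.001
```

Emit:
{"op": "play_rows", "data": {
  "commands": [
    {"delta_rot":[0,0,0],"travel":[0.15,0,0],"gripper":-1},
    {"delta_rot":[0,0,0],"travel":[0.27,0,0],"gripper":-1},
    {"delta_rot":[0,0,0],"travel":[0.27,-0.3,0],"gripper":-1},
    {"delta_rot":[0,0,0],"travel":[0.27,-0.65,0],"gripper":-1},
    {"delta_rot":[0,0,0],"travel":[0.27,-1,0],"gripper":-1},
    {"delta_rot":[0,0,0],"travel":[0.27,-1,0],"gripper":-1}
  ]
}}

```text
clock: 12.18
tool_pos: [0.4987, -0.1756, 0.0119]
eef_rot: [0.006, 1.0, -0.003, -0.007]
contact_force: [-0.1, 1.0, 0.0]
opening: 0.004
```

```bash
python3 b.py
```

```text
slope [0.0823 0.6587] yaw -4.703969778080409 width 0.2188879112749227 centre [ 0.5957 -0.0956]
pad face [ 0.5448 -0.0062] far corner [0.6595 0.0095]
pad face [ 0.5309 -0.1756] far corner [ 0.6414 -0.2098]
gap 0.03192768274473423
gap 0.04032195127155158
[ 0.4995 -0.1716  0.0122]
```

Emit:
{"op": "play_rows", "data": {
  "commands": [
    {"delta_rot":[0,0,0],"travel":[-0.05,-0.03,0],"gripper":-1},
    {"delta_rot":[0,0,0],"travel":[-0.1,-0.03,0],"gripper":-1},
    {"delta_rot":[0,0,0],"travel":[-0.15,-0.03,0],"gripper":-1},
    {"delta_rot":[0,0,0],"travel":[-0.2,-0.03,0],"gripper":-1},
    {"delta_rot":[0,0,0],"travel":[-0.25,-0.03,0],"gripper":-1},
    {"delta_rot":[0,0,0],"travel":[-0.3,-0.03,0],"gripper":-1},
    {"delta_rot":[0,0,0],"travel":[-0.34,-0.03,0],"gripper":-1},
    {"delta_rot":[0,0,0],"travel":[-0.37,-0.03,0],"gripper":-1}
  ]
}}

```text
clock: 13.22
tool_pos: [0.5497, -0.1759, 0.0113]
eef_rot: [0.001, 1.0, -0.004, -0.013]
contact_force: [-12.5, -5.7, 10.9]
opening: 0.006
```

Emit:
{"op": "play_rows", "data": {
  "commands": [
    {"delta_rot":[0,0,0],"travel":[0.15,0,0],"gripper":-1},
    {"delta_rot":[0,0,0],"travel":[0.27,0,0],"gripper":-1},
    {"delta_rot":[0,0,0],"travel":[0.27,0.3,0],"gripper":-1},
    {"delta_rot":[0,0,0],"travel":[0.27,0.65,0],"gripper":-1},
    {"delta_rot":[0,0,0],"travel":[0.27,1,0],"gripper":-1},
    {"delta_rot":[0,0,0],"travel":[0.27,1,0],"gripper":-1}
  ]
}}

```text
clock: 13.98
tool_pos: [0.5165, -0.015, 0.0127]
eef_rot: [-0.005, 1.0, 0.002, -0.005]
contact_force: [0.3, 0.1, -0.2]
opening: 0.004
```

```bash
python3 b.py
```

```text
slope [-0.08   0.656] yaw 4.571340714090365 width 0.2519679963399769 centre [ 0.6096 -0.109 ]
pad face [ 0.545  -0.0289] far corner [0.6556 0.005 ]
pad face [ 0.5585 -0.1984] far corner [ 0.6732 -0.2143]
gap 0.0356047467241527
gap 0.008421468214638517
[ 0.5161 -0.0192  0.0123]
```

Emit:
{"op": "play_rows", "data": {
  "commands": [
    {"delta_rot":[0,0,0],"travel":[-0.03,0.04,0],"gripper":-1},
    {"delta_rot":[0,0,0],"travel":[-0.08,0.04,0],"gripper":-1},
    {"delta_rot":[0,0,0],"travel":[-0.13,0.04,0],"gripper":-1},
    {"delta_rot":[0,0,0],"travel":[-0.18,0.04,0],"gripper":-1},
    {"delta_rot":[0,0,0],"travel":[-0.23,0.04,0],"gripper":-1},
    {"delta_rot":[0,0,0],"travel":[-0.28,0.04,0],"gripper":-1},
    {"delta_rot":[0,0,0],"travel":[-0.32,0.04,0],"gripper":-1},
    {"delta_rot":[0,0,0],"travel":[-0.35,0.04,0],"gripper":-1}
  ]
}}

```text
clock: 15.02
tool_pos: [0.5632, -0.0149, 0.0113]
eef_rot: [-0.0, 1.0, 0.0, -0.01]
contact_force: [-10.9, 5.0, 9.1]
opening: 0.0
```

Emit:
{"op": "play_rows", "data": {
  "commands": [
    {"delta_rot":[0,0,0],"travel":[0.15,0,0],"gripper":-1},
    {"delta_rot":[0,0,0],"travel":[0.27,0,0],"gripper":-1},
    {"delta_rot":[0,0,0],"travel":[0.27,-0.3,0],"gripper":-1},
    {"delta_rot":[0,0,0],"travel":[0.27,-0.65,0],"gripper":-1},
    {"delta_rot":[0,0,0],"travel":[0.27,-1,0],"gripper":-1},
    {"delta_rot":[0,0,0],"travel":[0.27,-1,0],"gripper":-1}
  ]
}}

```text
clock: 15.78
tool_pos: [0.5261, -0.1744, 0.0115]
eef_rot: [0.006, 1.0, -0.003, -0.007]
contact_force: [0.6, -0.8, -0.0]
opening: 0.004
```

```bash
sed -i 's/(P\[:,0\]<.69)&(abs/(P[:,0]<.632)\&(abs/; s/^s=viewer.*/&; save(s,"last")/' b.py; python3 b.py; python3 -c "
import cv2
a=cv2.imread('pics/last.png')[190:330,250:430];cv2.imwrite('pics/c.png',cv2.resize(a,(720,560),interpolation=cv2.INTER_CUBIC))"
```

```text
slope [0.0206 0.6781] yaw -1.1824503996853597 width 0.1634926034638836 centre [ 0.6205 -0.1229]
pad face [ 0.5643 -0.0367] far corner [ 0.6778 -0.0141]
pad face [ 0.5608 -0.2067] far corner [ 0.6732 -0.234 ]
gap 0.01259395194409163
gap 0.007455974598750914
[ 0.5269 -0.1703  0.0119]
```

View pics/c.png

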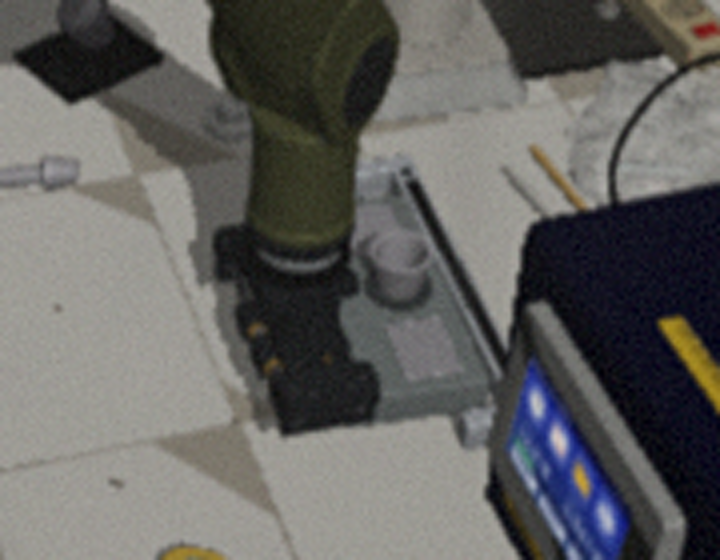

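The base is inside the lugs, almost at the stop. Next come gentle closing pushes, watching the force.

Emit:
{"op": "play_rows", "data": {
  "commands": [
    {"delta_rot":[0,0,0],"travel":[-0.05,-0.04,0],"gripper":-1},
    {"delta_rot":[0,0,0],"travel":[-0.1,-0.04,0],"gripper":-1},
    {"delta_rot":[0,0,0],"travel":[-0.14,-0.04,0],"gripper":-1},
    {"delta_rot":[0,0,0],"travel":[-0.18,-0.04,0],"gripper":-1},
    {"delta_rot":[0,0,0],"travel":[-0.21,-0.04,0],"gripper":-1},
    {"delta_rot":[0,0,0],"travel":[-0.24,-0.04,0],"gripper":-1}
  ]
}}

```text
clock: 16.58
tool_pos: [0.5584, -0.1739, 0.0114]
eef_rot: [0.001, 1.0, -0.002, -0.011]
contact_force: [-10.3, -2.2, 7.8]
opening: 0.003
```

Emit:
{"op": "play_rows", "data": {
  "commands": [
    {"delta_rot":[0,0,0],"travel":[-0.02,0,0],"gripper":-1},
    {"delta_rot":[0,0,0],"travel":[-0.03,0,0],"gripper":-1}
  ]
}}

```text
clock: 16.82
tool_pos: [0.5597, -0.1743, 0.0113]
eef_rot: [0.001, 1.0, -0.003, -0.014]
contact_force: [-19.0, -0.6, 16.3]
opening: 0.004
```

Emit:
{"op": "play_rows", "data": {
  "commands": [
    {"delta_rot":[0,0,0],"travel":[0.15,0,0],"gripper":-1},
    {"delta_rot":[0,0,0],"travel":[0.24,0,0],"gripper":-1},
    {"delta_rot":[0,0,0],"travel":[0.24,0.3,0],"gripper":-1},
    {"delta_rot":[0,0,0],"travel":[0.24,0.65,0],"gripper":-1},
    {"delta_rot":[0,0,0],"travel":[0.24,1,0],"gripper":-1},
    {"delta_rot":[0,0,0],"travel":[0.24,1,0],"gripper":-1}
  ]
}}

```text
clock: 17.58
tool_pos: [0.5328, -0.0152, 0.0126]
eef_rot: [-0.005, 1.0, 0.002, -0.005]
contact_force: [0.1, -0.1, 0.4]
opening: 0.004
```

Emit:
{"op": "play_rows", "data": {
  "commands": [
    {"delta_rot":[0,0,0],"travel":[-0.05,0.08,0],"gripper":-1},
    {"delta_rot":[0,0,0],"travel":[-0.1,0.08,0],"gripper":-1},
    {"delta_rot":[0,0,0],"travel":[-0.14,0.08,0],"gripper":-1},
    {"delta_rot":[0,0,0],"travel":[-0.18,0.08,0],"gripper":-1},
    {"delta_rot":[0,0,0],"travel":[-0.22,0.08,0],"gripper":-1},
    {"delta_rot":[0,0,0],"travel":[-0.26,0.08,0],"gripper":-1}
  ]
}}

```text
clock: 18.32
tool_pos: [0.5655, -0.0112, 0.0111]
eef_rot: [0.001, 1.0, -0.002, -0.011]
contact_force: [-14.5, 2.3, 12.8]
opening: 0.007
```

Emit:
{"op": "play_rows", "data": {
  "commands": [
    {"delta_rot":[0,0,0],"travel":[-0.03,0,0],"gripper":-1},
    {"delta_rot":[0,0,0],"travel":[-0.05,0,0],"gripper":-1}
  ]
}}

```text
clock: 18.58
tool_pos: [0.5663, -0.011, 0.011]
eef_rot: [0.0, 1.0, -0.003, -0.017]
contact_force: [-27.5, 1.5, 25.8]
opening: 0.001
```

Emit:
{"op": "play_rows", "data": {
  "commands": [
    {"delta_rot":[0,0,0],"travel":[0.15,0,0],"gripper":-1},
    {"delta_rot":[0,0,0],"travel":[0.26,0,0],"gripper":-1},
    {"delta_rot":[0,0,0],"travel":[0.26,-0.3,0],"gripper":-1},
    {"delta_rot":[0,0,0],"travel":[0.26,-0.65,0],"gripper":-1},
    {"delta_rot":[0,0,0],"travel":[0.26,-1,0],"gripper":-1},
    {"delta_rot":[0,0,0],"travel":[0.26,-1,0],"gripper":-1}
  ]
}}

```text
clock: 19.32
tool_pos: [0.538, -0.1682, 0.0114]
eef_rot: [0.006, 1.0, -0.003, -0.007]
contact_force: [-0.1, 1.4, 0.1]
opening: 0.006
```

Emit:
{"op": "play_rows", "data": {
  "commands": [
    {"delta_rot":[0,0,0],"travel":[-0.05,-0.04,0],"gripper":-1},
    {"delta_rot":[0,0,0],"travel":[-0.1,-0.04,0],"gripper":-1},
    {"delta_rot":[0,0,0],"travel":[-0.14,-0.04,0],"gripper":-1},
    {"delta_rot":[0,0,0],"travel":[-0.18,-0.04,0],"gripper":-1},
    {"delta_rot":[0,0,0],"travel":[-0.21,-0.04,0],"gripper":-1},
    {"delta_rot":[0,0,0],"travel":[-0.23,-0.04,0],"gripper":-1}
  ]
}}

```text
clock: 20.08
tool_pos: [0.5603, -0.1656, 0.0111]
eef_rot: [-0.0, 1.0, -0.002, -0.02]
contact_force: [-31.0, 4.4, 29.6]
opening: 0.002
```

Both sides now press solidly against the stop: the TCP line slope of 0.039 matches the stop's 0.044. I'll retreat, rise and go look at the column.

Emit:
{"op": "play_rows", "data": {
  "commands": [
    {"delta_rot":[0,0,0],"travel":[0.25,0,0],"gripper":-1},
    {"delta_rot":[0,0,0],"travel":[0.4,0,0],"gripper":-1},
    {"delta_rot":[0,0,0],"travel":[0.6,0,-0.4],"gripper":-1},
    {"delta_rot":[0,0,0],"travel":[0.7,0.3,-0.8],"gripper":1},
    {"delta_rot":[0,0,0],"travel":[0.8,0.6,-1],"gripper":1},
    {"delta_rot":[0,0,0],"travel":[0.8,1,-1],"gripper":1}
  ]
}}

```text
clock: 20.82
tool_pos: [0.4567, -0.0209, 0.1646]
eef_rot: [0.001, 1.0, -0.001, -0.004]
contact_force: [0.8, 0.4, -0.5]
opening: 0.32
```

Emit:
{"op": "play_rows", "data": {
  "commands": [
    {"delta_rot":[0,0,0],"travel":[0,0.6,-1],"gripper":1},
    {"delta_rot":[0,0,0],"travel":[0,1,-1],"gripper":1},
    {"delta_rot":[0,0,0],"travel":[0,1,-1],"gripper":1},
    {"delta_rot":[0,0,0],"travel":[0,1,-1],"gripper":1}
  ]
}}

```text
clock: 21.32
tool_pos: [0.458, 0.1332, 0.315]
eef_rot: [-0.003, 1.0, 0.001, -0.004]
contact_force: [0.5, -0.2, -1.1]
opening: 0.775
```

Emit:
{"op": "play_rows", "data": {
  "commands": [
    {"delta_rot":[0,0,0],"travel":[0,0.6,-0.4],"gripper":1},
    {"delta_rot":[0,0,0],"travel":[0,0.95,-0.4],"gripper":1},
    {"delta_rot":[0,0,0],"travel":[0,0.95,-0.4],"gripper":1},
    {"delta_rot":[0,0,0],"travel":[0,0.95,-0.4],"gripper":1}
  ]
}}

```text
clock: 21.82
tool_pos: [0.4574, 0.2747, 0.3727]
eef_rot: [-0.003, 1.0, 0.001, -0.006]
contact_force: [0.2, -0.4, -0.0]
opening: 1.0
```

Run:
```python
from m import *
print(r.get_state()["tool_pos"],r.get_state()["q"])
s=viewer.snapshot("wrist"); save(s,"w2")
for l in ["column","column_mid","rest"]:
    for d in viewer.pinpoint("wrist",l)[:3]: print(l,round(d["conf"],2),np.round(d["at"],1),plane(s,*d["at"],{"column":.034,"rest":0}.get(l,.093)))
o=viewer.outline_of("wrist","column")
for d in o[:3]:
    P,u,v=cloud(s,d["pixels"]); print(d["conf"],d["at"],len(P),np.percentile(P,[2,50,98],axis=0))
np.savez("w2",z=s["z_map"],**{k:s[k] for k in("fx","fy","cx","cy","origin","attitude")})
s=viewer.snapshot("top"); save(s,"t2")
P,_,_=cloud(s)
print("far/base",edge(P,.03,.042,(.55,.6,-.19,.01)))
```

```text
[0.4574 0.2747 0.3727] [-0.0979  0.5288 -0.8737  1.6132  0.4157  1.207   0.5196]
column 0.93 [178.1 156.5] [0.4408 0.1301 0.034 ]
column 0.69 [296.5 195.3] [0.4965 0.2997 0.034 ]
column 0.24 [101.6 240.1] [0.5675 0.0048 0.034 ]
column_mid 0.88 [184.5 123.5] [0.3946 0.1582 0.093 ]
column_mid 0.86 [293.9 188.1] [0.4741 0.293  0.093 ]
column_mid 0.57 [543.7 145.2] [0.4185 0.6021 0.093 ]
rest 0.69 [294.7 190.6] [0.4964 0.2985 0.    ]
0.88 [289.3, 185.4] 976 [[0.4366 0.2722 0.0631]
 [0.4681 0.2889 0.1094]
 [0.498  0.3131 0.1546]]
0.76 [186.5, 125.3] 935 [[ 0.3477  0.1238 -0.0001]
 [ 0.3974  0.1421  0.02  ]
 [ 0.4351  0.1556  0.0303]]
0.74 [530.8, 157.4] 1851 [[0.38   0.5961 0.0153]
 [0.4421 0.634  0.0299]
 [0.4897 0.6634 0.0377]]
far/base (array([-0.073,  0.56 ]), np.float64(-0.187), np.float64(-0.04299999999999987), np.float64(0.004248304981839035), 263)
```

View pics/w2.png

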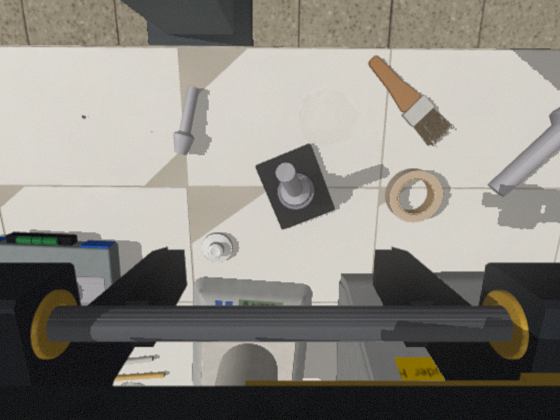

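The wrist view shows the column in the rest at (290,180), leaning down-left towards the robot with the rest yawed about 20°. I'll fit the axis and compute the pre-grasp.

```bash
cat > col.py <<'E'
from m import *
from scipy.optimize import least_squares
def fit(P,rad=.011,p0=(.468,.289),d0=(-.397,-.1445),zr=.109):
    P=P.astype(float)
    def ax(t):
        d=np.array([t[2],t[3],1.]); d/=np.linalg.norm(d); return np.array([t[0],t[1],zr]),d
    def f(t):
        c,d=ax(t); e=P-c; return np.linalg.norm(np.cross(e,d),axis=1)-rad
    s=least_squares(f,[p0[0],p0[1],d0[0]/.906,d0[1]/.906],loss="soft_l1",f_scale=.001)
    c,d=ax(s.x); return c,d,np.median(abs(f(s.x))),(P-c)@d
def goal(p,Rg):
    st=r.get_state(); R0=R.from_quat(st["eef_rot"]); p0=np.array(st["tool_pos"])
    print("travel",R0.inv().apply(p-p0)/.15,"rot",(R0.inv()*R.from_matrix(Rg)).as_rotvec()/np.pi)
E
python3 - <<'E'
from col import *
k=dict(np.load("w2.npz")); k["z_map"]=k.pop("z")
P,_,_=cloud(k)
q=P-np.array([.468,.289,.109]); d=np.array([-.397,-.1445,.906])
m=(np.linalg.norm(np.cross(q,d),axis=1)<.02)&(P[:,2]>.088)&(P[:,2]<.17)
c,d,res,t=fit(P[m][(P[m,2]<.148)]); print(m.sum(),c,d,res,"lean",np.degrees(np.arccos(d[2])),np.degrees(np.arctan2(-d[1],-d[0])))
top=np.percentile((P[m]-c)@d,99); print("top",c+d*top,"low",c+d*(top-.13))
low=c+d*(top-.13); s=.076; 
zz=-d; y=np.cross(d,[0,0,1]); y/=np.linalg.norm(y); y*=np.sign(y[1]); x=np.cross(y,zz); Rg=np.stack([x,y,zz],1)
p=low+d*s; print("TCP grasp",p); goal(p+d*.1,Rg)
E
```

```text
562 [0.4624 0.2881 0.109 ] [-0.3826 -0.1609  0.9098] 0.00024259052914345474 lean 24.52160027035123 22.815553116523162
top [0.4441 0.2804 0.1525] low [0.4938 0.3013 0.0342]
TCP grasp [0.4647 0.2891 0.1033]
travel [0.2023 0.0285 1.1833] rot [-0.0275 -0.1387 -0.1257]
```

Emit:
{"op": "play_rows", "data": {
  "commands": [
    {"delta_rot":[-0.0275,-0.1387,-0.1257],"travel":[0.2,0.03,0.5],"gripper":1},
    {"delta_rot":[-0.0275,-0.1387,-0.1257],"travel":[0.2,0.03,0.8],"gripper":1},
    {"delta_rot":[-0.0275,-0.1387,-0.1257],"travel":[0.2,0.03,0.8],"gripper":1},
    {"delta_rot":[-0.0275,-0.1387,-0.1257],"travel":[0.2,0.03,0.8],"gripper":1},
    {"delta_rot":[-0.0275,-0.1387,-0.1257],"travel":[0.2,0.03,0.8],"gripper":1},
    {"delta_rot":[-0.0275,-0.1387,-0.1257],"travel":[0.2,0.03,0.8],"gripper":1}
  ]
}}

```text
clock: 22.88
tool_pos: [0.4273, 0.2741, 0.2521]
eef_rot: [-0.194, 0.958, 0.042, 0.208]
contact_force: [-0.2, 1.0, 1.0]
opening: 0.997
```

```bash
cat > g.py <<'E'
from col import *
d=np.array([-.3826,-.1609,.9098]); low=np.array([.4938,.3013,.0342])
zz=-d; y=np.cross(d,[0,0,1]); y/=np.linalg.norm(y); y*=np.sign(y[1]); Rg=np.stack([np.cross(y,zz),y,zz],1)
goal(low+d*.076,Rg)
E
python3 g.py
python3 - <<'E'
from col import *
print(r.get_state()["tool_pos"])
s=viewer.snapshot("wrist"); save(s,"w3"); P,_,_=cloud(s)
q=P-np.array([.4624,.2881,.109]); d=np.array([-.3826,-.1609,.9098])
m=(np.linalg.norm(np.cross(q,d),axis=1)<.02)&(P[:,2]>.088)&(P[:,2]<.148)
c,d,res,t=fit(P[m]); print(m.sum(),c,d,res)
E
```

```text
travel [ 0.1677 -0.0055  1.0139] rot [0.0002 0.0002 0.0003]
[0.4273 0.2741 0.2521]
302 [0.4426 0.2796 0.109 ] [-0.3829 -0.1297  0.9146] 0.0018073723564139667
```

View pics/w3.png

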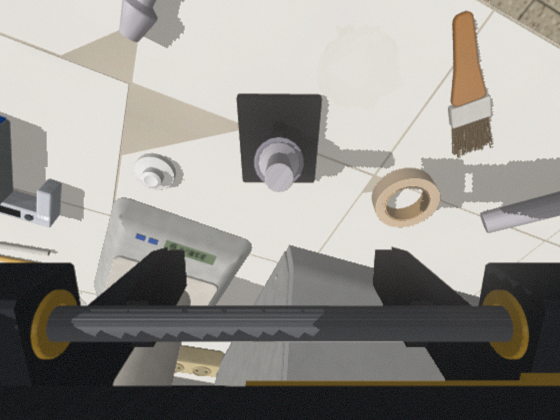

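The column is centred between the fingers at (279,175), with its axis aligned. Descending along it.

Emit:
{"op": "play_rows", "data": {
  "commands": [
    {"delta_rot":[0,0,0],"travel":[0.168,-0.005,0.15],"gripper":1},
    {"delta_rot":[0,0,0],"travel":[0.168,-0.005,0.4],"gripper":1},
    {"delta_rot":[0,0,0],"travel":[0.168,-0.005,0.7],"gripper":1},
    {"delta_rot":[0,0,0],"travel":[0.168,-0.005,0.9],"gripper":1},
    {"delta_rot":[0,0,0],"travel":[0.168,-0.005,1.0],"gripper":1},
    {"delta_rot":[0,0,0],"travel":[0.168,-0.005,1.0],"gripper":1}
  ]
}}

```text
clock: 23.68
tool_pos: [0.4643, 0.2897, 0.1049]
eef_rot: [-0.193, 0.958, 0.043, 0.208]
contact_force: [-0.2, -1.0, -0.3]
opening: 1.001
```

```bash
python3 g.py
```

```text
travel [ 0.0035 -0.0049  0.0095] rot [ 0.0005  0.0001 -0.    ]
```

Emit:
{"op": "play_rows", "data": {
  "force": 30,
  "commands": [
    {"delta_rot":[0,0,0],"travel":[0,0,0],"gripper":-1},
    {"delta_rot":[0,0,0],"travel":[0,0,0],"gripper":-1},
    {"delta_rot":[0,0,0],"travel":[0,0,0],"gripper":-1},
    {"delta_rot":[0,0,0],"travel":[0,0,0],"gripper":-1},
    {"delta_rot":[0,0,0],"travel":[0,0,0],"gripper":-1},
    {"delta_rot":[0,0,0],"travel":[0,0,0],"gripper":-1},
    {"delta_rot":[0,0,0],"travel":[0,0,0],"gripper":-1},
    {"delta_rot":[0,0,0],"travel":[0,0,0],"gripper":-1}
  ]
}}

```text
clock: 24.68
tool_pos: [0.4642, 0.2894, 0.1053]
eef_rot: [-0.194, 0.958, 0.042, 0.209]
contact_force: [0.9, -2.0, 0.7]
opening: 0.231
```

Emit:
{"op": "play_rows", "data": {
  "commands": [
    {"delta_rot":[0,0,0],"travel":[0,0,-0.05],"gripper":-1},
    {"delta_rot":[0,0,0],"travel":[0,0,-0.15],"gripper":-1},
    {"delta_rot":[0,0,0],"travel":[0,0,-0.3],"gripper":-1},
    {"delta_rot":[0,0,0],"travel":[0,0,-0.5],"gripper":-1},
    {"delta_rot":[0,0,0],"travel":[0,0,-0.8],"gripper":-1},
    {"delta_rot":[0,0,0],"travel":[0,0,-1],"gripper":-1},
    {"delta_rot":[0,0,0],"travel":[0,0,-1],"gripper":-1}
  ]
}}

```text
clock: 25.55
tool_pos: [0.406, 0.266, 0.2444]
eef_rot: [-0.194, 0.957, 0.044, 0.211]
contact_force: [0.0, 0.7, -2.6]
opening: 0.234
```

Run:
```python
from col import *
st=r.get_state(); print(st["tool_pos"],st["q"],st["opening"],st["contact_force"])
Rg=np.array([[-1,0,0],[0,1,0],[0,0,-1.]]); goal(np.array([.5,.15,.28]),Rg)
s=viewer.snapshot("side"); save(s,"s3"); P,_,_=cloud(s)
# boss rim & base
m=(P[:,2]>.066)&(P[:,2]<.085)&(abs(P[:,0]-.64)<.06)&(abs(P[:,1]+.09)<.06)
print("rim",m.sum(),P[m].mean(0),np.percentile(P[m],[2,98],axis=0))
print("near edge",edge(P,.026,.042,(.52,.6,-.2,.02)))
for l,h in(("socket_mouth",.076),("far_left",.018),("far_right",.018),("stop",0),("stand_base",0)):
    for d in viewer.pinpoint("side",l)[:2]: print(l,round(d["conf"],2),plane(s,*d["at"],h))
s=viewer.snapshot("top"); P,_,_=cloud(s)
m=(P[:,2]>.066)&(P[:,2]<.085)&(abs(P[:,0]-.64)<.06)&(abs(P[:,1]+.09)<.06)
print("rim",m.sum(),P[m].mean(0),np.percentile(P[m],[2,98],axis=0))
for l,h in(("socket_mouth",.076),("far_left",.018),("far_right",.018),("stop",0),("stand_base",0)):
    for d in viewer.pinpoint("top",l)[:2]: print(l,round(d["conf"],2),plane(s,*d["at"],h))
print("near edge",edge(P,.026,.042,(.52,.6,-.2,.02)))
```

```text
[0.406  0.266  0.2444] [-0.4623  0.4344 -0.4555  2.353   1.6179  0.3655 -0.416 ] 0.23385408019079992 [ 0.0038  0.7045 -2.6143]
travel [-0.35   -0.956  -0.1013] rot [0.0283 0.1362 0.1256]
rim 128 [ 0.6482 -0.0955  0.0744] [[ 0.624  -0.1206  0.0668]
 [ 0.6708 -0.0719  0.0815]]
near edge (array([0.0199, 0.5712]), np.float64(-0.197), np.float64(-0.028999999999999863), np.float64(0.005954528406715731), 511)
socket_mouth 0.76 [ 0.647  -0.0918  0.076 ]
far_left 0.63 [0.7078 0.0275 0.018 ]
far_right 0.57 [ 0.6834 -0.2045  0.018 ]
far_right 0.18 [ 0.5639 -0.1884  0.018 ]
stop 0.93 [ 0.6918 -0.0716  0.    ]
stop 0.31 [0.4956 0.3158 0.    ]
stand_base 0.85 [ 0.6474 -0.0888  0.    ]
rim 58 [ 0.6469 -0.0951  0.0732] [[ 0.6222 -0.1189  0.067 ]
 [ 0.6677 -0.0725  0.083 ]]
socket_mouth 0.56 [ 0.6522 -0.094   0.076 ]
socket_mouth 0.56 [ 0.5971 -0.095   0.076 ]
far_left 0.9 [0.6899 0.0189 0.018 ]
far_right 0.81 [ 0.6647 -0.1991  0.018 ]
stop 0.97 [ 0.6828 -0.0852  0.    ]
stand_base 0.82 [ 0.6253 -0.0958  0.    ]
stand_base 0.71 [0.6997 0.006  0.    ]
near edge (array([0.0374, 0.5731]), np.float64(-0.197), np.float64(0.00700000000000017), np.float64(0.007705842394201801), 353)
```

The column is in hand, the base is still flush, and the socket mouth is at about (0.647, −0.0945). Carrying it upright.

Emit:
{"op": "play_rows", "data": {
  "commands": [
    {"delta_rot":[0.0283,0.1362,0.1256],"travel":[-0.1,-0.3,-0.25],"gripper":-1},
    {"delta_rot":[0.0283,0.1362,0.1256],"travel":[-0.2,-0.6,-0.25],"gripper":-1},
    {"delta_rot":[0.0283,0.1362,0.1256],"travel":[-0.35,-0.95,-0.15],"gripper":-1},
    {"delta_rot":[0.0283,0.1362,0.1256],"travel":[-0.35,-0.95,-0.15],"gripper":-1},
    {"delta_rot":[0.0283,0.1362,0.1256],"travel":[-0.35,-0.95,-0.15],"gripper":-1},
    {"delta_rot":[0.0283,0.1362,0.1256],"travel":[-0.35,-0.95,-0.15],"gripper":-1}
  ]
}}

```text
clock: 26.9
tool_pos: [0.4998, 0.1478, 0.2835]
eef_rot: [0.004, 1.0, -0.001, -0.002]
contact_force: [-0.1, 0.7, -1.9]
opening: 0.234
```

Emit:
{"op": "play_rows", "data": {
  "commands": [
    {"delta_rot":[0,0,0],"travel":[-0.2,-0.4,0],"gripper":-1},
    {"delta_rot":[0,0,0],"travel":[-0.35,-0.8,0],"gripper":-1},
    {"delta_rot":[0,0,0],"travel":[-0.4,-1,0],"gripper":-1},
    {"delta_rot":[0,0,0],"travel":[-0.4,-1,0],"gripper":-1}
  ]
}}

```text
clock: 27.4
tool_pos: [0.5565, -0.004, 0.2828]
eef_rot: [0.002, 1.0, -0.003, -0.003]
contact_force: [0.4, 0.5, -1.4]
opening: 0.232
```

```bash
cat > g2.py <<'E'
from col import *
import sys
st=r.get_state(); print(st["tool_pos"],st["eef_rot"],st["q"],st["opening"])
Rg=np.array([[-1,0,0],[0,1,0],[0,0,-1.]]); goal(np.array([float(a) for a in sys.argv[1:4]]),Rg)
E
python3 g2.py .647 -.0945 .24
```

```text
[ 0.5565 -0.004   0.2828] [ 0.0021  1.     -0.0032 -0.0025] [ 0.2973  0.6026 -0.6337  1.7016  0.4211  0.9835  1.074 ] 0.2322384448816103
travel [-0.6075 -0.5991  0.2861] rot [-0.002  -0.0016 -0.0013]
```

Emit:
{"op": "play_rows", "data": {
  "commands": [
    {"delta_rot":[-0.002,-0.0016,-0.0013],"travel":[-0.3,-0.3,0.1],"gripper":-1},
    {"delta_rot":[-0.002,-0.0016,-0.0013],"travel":[-0.6,-0.6,0.286],"gripper":-1},
    {"delta_rot":[-0.002,-0.0016,-0.0013],"travel":[-0.607,-0.6,0.286],"gripper":-1},
    {"delta_rot":[-0.002,-0.0016,-0.0013],"travel":[-0.607,-0.6,0.286],"gripper":-1}
  ]
}}

```text
clock: 27.9
tool_pos: [0.6472, -0.0885, 0.2402]
eef_rot: [-0.003, 1.0, 0.002, -0.0]
contact_force: [-0.6, 1.2, -0.9]
opening: 0.236
```

```bash
python3 g2.py .647 -.0945 .147
python3 - <<'E'
from col import *
a=[]
for c in("side","top"):
    s=viewer.snapshot(c); save(s,c+"5"); P,_,_=cloud(s)
    m=(P[:,2]>.205)&(P[:,2]<.235)&(abs(P[:,0]-.647)<.03)&(abs(P[:,1]+.0945)<.03); print(c,"stem",m.sum(),P[m].mean(0) if m.any() else 0)
    m=(P[:,2]>.165)&(P[:,2]<.21)&(abs(P[:,0]-.647)<.035)&(abs(P[:,1]+.0945)<.035)
    print(c,"taper",m.sum(),np.percentile(P[m],[2,50,98],axis=0) if m.any() else 0)
    for l in("socket_mouth","column","column_mid"):
        for d in viewer.pinpoint(c,l)[:2]: print(l,round(d["conf"],2),np.round(d["at"],1),plane(s,*d["at"],{"socket_mouth":.076,"column":.164}.get(l,.229)))
a=cv2.imread("pics/side5.png")[150:310,280:430]; cv2.imwrite("pics/d.png",cv2.resize(a,(560,600),interpolation=cv2.INTER_CUBIC))
E
```

```text
[ 0.6472 -0.0885  0.2402] [-0.003   1.      0.0024 -0.0003] [ 0.3749  0.78   -0.6038  1.4566  0.4717  1.0529  1.2485] 0.2355882585425586
travel [ 0.0014 -0.0433  0.6212] rot [ 0.0016 -0.0002  0.0019]
side stem 66 [ 0.6452 -0.0946  0.2187]
side taper 141 [[ 0.6302 -0.1079  0.1677]
 [ 0.643  -0.0983  0.1988]
 [ 0.6653 -0.076   0.2091]]
socket_mouth 0.69 [353.8 250.1] [ 0.6595 -0.0885  0.076 ]
column 0.65 [218.6 147.1] [0.3361 0.4965 0.164 ]
column 0.62 [352.6 229.8] [ 0.6466 -0.0925  0.164 ]
column_mid 0.85 [236.1 153.7] [0.3747 0.3248 0.229 ]
column_mid 0.53 [355.4 210.4] [ 0.6536 -0.0833  0.229 ]
top stem 14 [ 0.636  -0.0841  0.2141]
top taper 37 [[ 0.6285 -0.104   0.1885]
 [ 0.6365 -0.0862  0.2   ]
 [ 0.6505 -0.0686  0.2077]]
socket_mouth 0.82 [347.6 170.7] [ 0.6534 -0.0958  0.076 ]
column 0.79 [155.9 243.6] [0.3426 0.6638 0.164 ]
column 0.44 [349.9 165.5] [ 0.6494 -0.0925  0.164 ]
column_mid 0.56 [167.9 227.5] [0.3943 0.6041 0.229 ]
column_mid 0.49 [290.2 233.3] [0.3694 0.1489 0.229 ]
```

View pics/d.png

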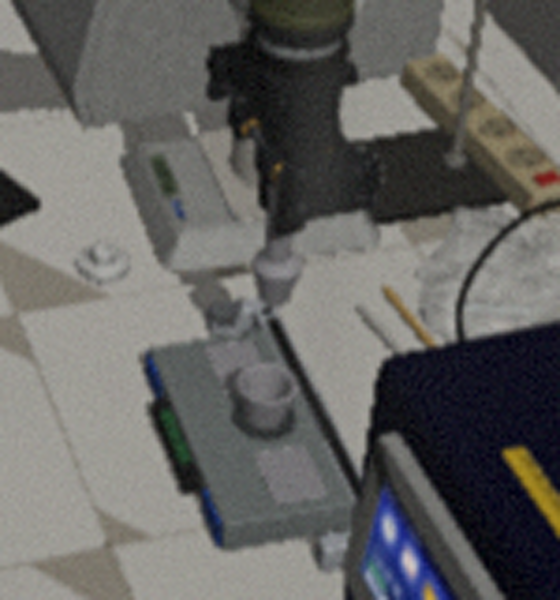

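The side view shows the base flush at the stop and the column upright above the boss. Descending.

Emit:
{"op": "play_rows", "data": {
  "commands": [
    {"delta_rot":[0,0,0],"travel":[0,-0.04,0.2],"gripper":-1},
    {"delta_rot":[0,0,0],"travel":[0,-0.04,0.4],"gripper":-1},
    {"delta_rot":[0,0,0],"travel":[0,-0.04,0.55],"gripper":-1},
    {"delta_rot":[0,0,0],"travel":[0,-0.04,0.6],"gripper":-1},
    {"delta_rot":[0,0,0],"travel":[0,-0.04,0.6],"gripper":-1}
  ]
}}

```text
clock: 28.92
tool_pos: [0.6481, -0.0967, 0.1511]
eef_rot: [-0.001, 1.0, 0.002, 0.0]
contact_force: [-0.8, 0.3, -2.3]
opening: 0.232
```

```bash
python3 g2.py .647 -.0945 .120
```

```text
[ 0.6481 -0.0967  0.1511] [-0.0014  1.      0.002   0.0004] [ 0.3644  0.8804 -0.554   1.5331  0.546   0.8855  1.1959] 0.2315046808305076
travel [0.0078 0.014  0.2073] rot [0.0012 0.0003 0.0009]
```

Emit:
{"op": "play_rows", "data": {
  "commands": [
    {"delta_rot":[0,0,0],"travel":[0.006,0.012,0.04],"gripper":-1},
    {"delta_rot":[0,0,0],"travel":[0.006,0.012,0.08],"gripper":-1},
    {"delta_rot":[0,0,0],"travel":[0.006,0.012,0.11],"gripper":-1},
    {"delta_rot":[0,0,0],"travel":[0.006,0.012,0.13],"gripper":-1}
  ]
}}

```text
clock: 29.42
tool_pos: [0.647, -0.0951, 0.1311]
eef_rot: [-0.001, 1.0, 0.002, 0.0]
contact_force: [-1.2, -0.4, -0.7]
opening: 0.228
```

Emit:
{"op": "play_rows", "data": {
  "commands": [
    {"delta_rot":[0,0,0],"travel":[0,0,0.03],"gripper":-1},
    {"delta_rot":[0,0,0],"travel":[0,0,0.05],"gripper":-1}
  ]
}}

```text
clock: 29.68
tool_pos: [0.6463, -0.096, 0.1239]
eef_rot: [-0.001, 1.0, 0.001, -0.001]
contact_force: [-4.1, -2.5, 11.8]
opening: 0.23
```

Emit:
{"op": "play_rows", "data": {
  "commands": [
    {"delta_rot":[0,0,0],"travel":[0.007,-0.004,0.005],"gripper":-1},
    {"delta_rot":[0,0,0],"travel":[0.007,-0.004,0.01],"gripper":-1},
    {"delta_rot":[0,0,0],"travel":[0.007,-0.004,0.01],"gripper":-1}
  ]
}}

```text
clock: 30.05
tool_pos: [0.6463, -0.0961, 0.1238]
eef_rot: [-0.001, 1.0, 0.001, 0.001]
contact_force: [-4.0, -1.6, 9.4]
opening: 0.233
```

Emit:
{"op": "play_rows", "data": {
  "commands": [
    {"delta_rot":[0,0,0],"travel":[0.007,-0.004,0],"gripper":-0.4},
    {"delta_rot":[0,0,0],"travel":[0.007,-0.004,0],"gripper":-0.2},
    {"delta_rot":[0,0,0],"travel":[0.007,-0.004,0],"gripper":0},
    {"delta_rot":[0,0,0],"travel":[0.007,-0.004,0],"gripper":0},
    {"delta_rot":[0,0,0],"travel":[0.007,-0.004,0],"gripper":0.3},
    {"delta_rot":[0,0,0],"travel":[0.007,-0.004,0],"gripper":0.3}
  ]
}}

```text
clock: 30.8
tool_pos: [0.6451, -0.0961, 0.1224]
eef_rot: [-0.001, 1.0, 0.002, 0.0]
contact_force: [0.1, 0.1, -0.3]
opening: 0.653
```

Run:
```python
from col import *
s=viewer.snapshot("side"); save(s,"s6"); st=r.get_state(); print(st["opening"],st["contact_force"])
a=s["color"][190:310,290:430,::-1]; cv2.imwrite("pics/e.png",cv2.resize(a,(700,600),interpolation=cv2.INTER_CUBIC))
```

```text
0.6470469810996 [-0.1248 -0.6141 -0.4475]
```

View pics/e.png

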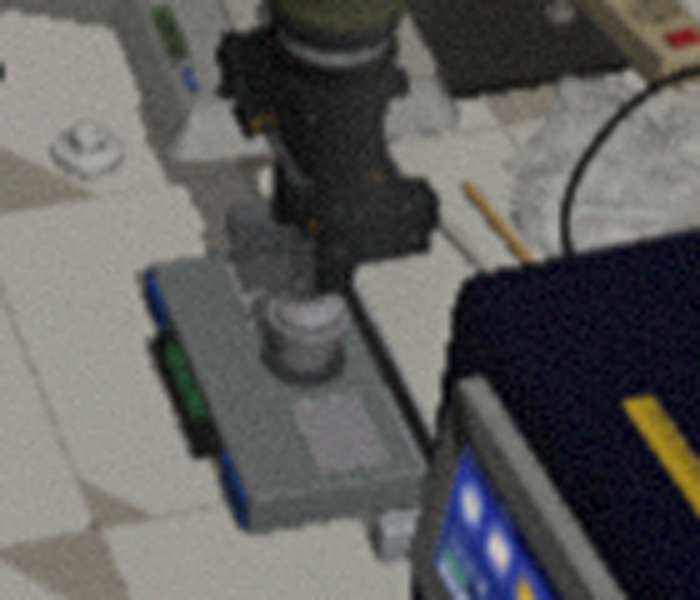

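The column's flange sits in the boss and the fingers are clear of it. Rising straight up, then I'll check.

Emit:
{"op": "play_rows", "data": {
  "commands": [
    {"delta_rot":[0,0,0],"travel":[0,0,-0.15],"gripper":0.3},
    {"delta_rot":[0,0,0],"travel":[0,0,-0.4],"gripper":0.3},
    {"delta_rot":[0,0,0],"travel":[0,0,-0.7],"gripper":0.3},
    {"delta_rot":[0,0,0],"travel":[0,0,-1],"gripper":0.3},
    {"delta_rot":[0,0,0],"travel":[0,0,-1],"gripper":0.3}
  ]
}}

```text
clock: 31.48
tool_pos: [0.6473, -0.0962, 0.2766]
eef_rot: [-0.001, 1.0, 0.002, 0.004]
contact_force: [0.3, 0.9, 0.2]
opening: 0.649
```

Emit:
{"op": "play_rows", "data": {
  "commands": [
    {"delta_rot":[0,0,0],"travel":[0.4,0,-0.3],"gripper":0.3},
    {"delta_rot":[0,0,0],"travel":[0.8,0.4,-0.5],"gripper":0.3},
    {"delta_rot":[0,0,0],"travel":[1,0.8,-0.5],"gripper":0.3},
    {"delta_rot":[0,0,0],"travel":[1,1,-0.5],"gripper":0.3}
  ]
}}

```text
clock: 31.98
tool_pos: [0.4934, 0.0504, 0.3474]
eef_rot: [-0.0, 1.0, 0.001, -0.0]
contact_force: [1.0, 0.3, -0.6]
opening: 0.646
```

Emit:
{"op": "play_rows", "data": {
  "commands": [
    {"delta_rot":[0,0,0],"travel":[0,0.4,0],"gripper":0.3},
    {"delta_rot":[0,0,0],"travel":[0.2,0.8,0],"gripper":0.3},
    {"delta_rot":[0,0,0],"travel":[0.4,1,0],"gripper":0.3},
    {"delta_rot":[0,0,0],"travel":[0.4,1,0],"gripper":0.3}
  ]
}}

```text
clock: 32.48
tool_pos: [0.4318, 0.203, 0.3479]
eef_rot: [-0.005, 1.0, 0.002, -0.0]
contact_force: [0.3, -0.3, 0.7]
opening: 0.646
```

Run:
```python
from col import *
ims=[]
for c in("side","top"):
    s=viewer.snapshot(c); P,_,_=cloud(s)
    a=s["color"][190:310,290:430] if c=="side" else s["color"][145:225,300:400]
    ims.append(cv2.resize(a,(400,400),interpolation=cv2.INTER_CUBIC))
    q=P-np.array([.646,-.096,0]); h=np.hypot(q[:,0],q[:,1])
    m=(h<.03)&(P[:,2]>.1)&(P[:,2]<.2); print(c,m.sum(),"top z",np.percentile(P[m,2],[50,95,99,100]))
    if c=="side":
        m=(h<.022)&(P[:,2]>.1)&(P[:,2]<.165); cc,d,res,t=fit(P[m],p0=(.646,-.096),d0=(0,0),zr=.13); print("axis",cc,d,res,"tilt",np.degrees(np.arccos(d[2])))
    print(c,"near",edge(P,.03,.042,(.54,.6,-.2,.0)),"far",edge(P,.03,.042,(.6,.7,-.2,.0),low=False),"stop near",edge(P,.018,.036,(.66,.72,-.2,.03)))
cv2.imwrite("pics/f.png",np.hstack(ims)[:,:,::-1])
st=r.get_state(); print(st["tool_pos"],st["clock"])
```

```text
side 167 top z [0.1458 0.1778 0.1797 0.1806]
axis [ 0.6477 -0.0942  0.13  ] [ 0.0066 -0.0122  0.9999] 0.0013389117682114874 tilt 0.7931091687686296
side near (array([-0.0511,  0.5626]), np.float64(-0.197), np.float64(-0.046999999999999875), np.float64(0.004570976858373044), 453) far (array([0.0594, 0.7012]), np.float64(-0.191), np.float64(-0.022999999999999857), np.float64(0.0045116291239354345), 947) stop near (array([0.1287, 0.702 ]), np.float64(-0.197), np.float64(-0.016999999999999852), np.float64(0.005777087755362231), 261)
top 52 top z [0.1622 0.1792 0.1826 0.1857]
top near (array([0.0031, 0.5711]), np.float64(-0.197), np.float64(-0.0049999999999998405), np.float64(0.008008170660404823), 262) far (array([-0.0006,  0.6845]), np.float64(-0.191), np.float64(0.0010000000000001648), np.float64(0.00843152314454676), 647) stop near (array([0.0241, 0.6695]), np.float64(-0.197), np.float64(0.013000000000000175), np.float64(0.0055967198781426974), 340)
[0.4348 0.1994 0.3475] 32.575
```

View pics/f.png

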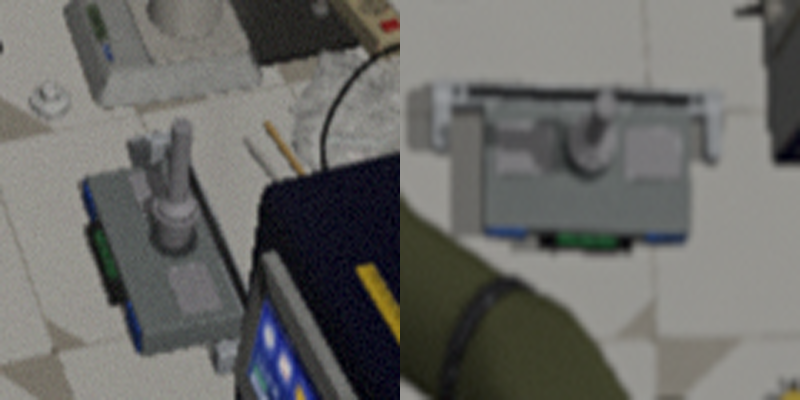

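The picture shows the column upright in the boss and the base flush between the lugs. The top reads 0.178 to 0.180, against 0.174 expected when seated. I'll check more accurately with the wrist camera.

Emit:
{"op": "play_rows", "data": {
  "commands": [
    {"delta_rot":[0,0,0],"travel":[-0.3,-0.4,-0.1],"gripper":0.3},
    {"delta_rot":[0,0,0],"travel":[-0.6,-0.8,-0.1],"gripper":0.3},
    {"delta_rot":[0,0,0],"travel":[-0.65,-1,-0.1],"gripper":0.3},
    {"delta_rot":[0,0,0],"travel":[-0.65,-1,-0.1],"gripper":0.3}
  ]
}}

```text
clock: 33.08
tool_pos: [0.5349, 0.0422, 0.3609]
eef_rot: [0.006, 1.0, 0.0, -0.0]
contact_force: [0.2, 1.1, -0.7]
opening: 0.652
```

Emit:
{"op": "play_rows", "data": {
  "commands": [
    {"delta_rot":[0,0,0],"travel":[-0.3,-0.2,0],"gripper":0.3},
    {"delta_rot":[0,0,0],"travel":[-0.65,-0.4,0],"gripper":0.3},
    {"delta_rot":[0,0,0],"travel":[-0.65,-0.4,0],"gripper":0.3}
  ]
}}

```text
clock: 33.45
tool_pos: [0.6329, -0.0139, 0.3601]
eef_rot: [0.003, 1.0, 0.001, -0.0]
contact_force: [-0.8, 0.6, -0.7]
opening: 0.648
```

Run:
```python
from col import *
print(r.get_state()["tool_pos"])
s=viewer.snapshot("wrist"); save(s,"w7"); P,u,v=cloud(s)
q=P-np.array([.647,-.095,0]); h=np.hypot(q[:,0],q[:,1])
m=(h<.03)&(P[:,2]>.165)&(P[:,2]<.2); print("top z",m.sum(),np.percentile(P[m,2],[5,50,95]),P[m].mean(0))
m=(h<.016)&(P[:,2]>.09)&(P[:,2]<.168); cc,d,res,t=fit(P[m],p0=(.647,-.095),d0=(0,0),zr=.13); print(m.sum(),"axis",cc,d,res)
m=(h>.014)&(h<.0195)&(P[:,2]>.06)&(P[:,2]<.095); print("flange z",m.sum(),np.percentile(P[m,2],[5,50,95]))
m=(h>.0215)&(h<.0255)&(P[:,2]>.06)&(P[:,2]<.095); print("rim z",m.sum(),np.percentile(P[m,2],[5,50,95]))
m=(abs(P[:,0]-.6)<.02)&(abs(P[:,1]+.095)<.08)&(P[:,2]<.05); print("plate z",m.sum(),np.median(P[m,2]))
m=(abs(P[:,0]-.5)<.03)&(abs(P[:,1]+.095)<.08); print("bench z",m.sum(),np.median(P[m,2]))
print("near",edge(P,.03,.042,(.54,.6,-.2,.0)),"far",edge(P,.031,.042,(.64,.70,-.2,.0),low=False),"stopnear",edge(P,.022,.0315,(.66,.72,-.2,.0)))
```

```text
[ 0.6329 -0.0139  0.3601]
top z 402 [0.1686 0.174  0.1752] [ 0.6444 -0.0954  0.1735]
343 axis [ 0.6457 -0.0967  0.13  ] [-0.0057  0.0044  1.    ] 0.0001266240508555911
flange z 274 [0.0759 0.0833 0.0862]
rim z 201 [0.0748 0.0761 0.078 ]
plate z 3490 0.036294693621104546
bench z 5275 -0.0008160653114515082
near (array([0.0255, 0.5718]), np.float64(-0.197), np.float64(0.0010000000000001648), np.float64(0.007053651362281199), 3418) far (array([0.034 , 0.6871]), np.float64(-0.197), np.float64(0.0010000000000001648), np.float64(0.0020543584803652815), 3272) stopnear (array([0.0404, 0.6924]), np.float64(-0.197), np.float64(0.0010000000000001648), np.float64(0.0016929710358132288), 1683)
```

View pics/w7.png

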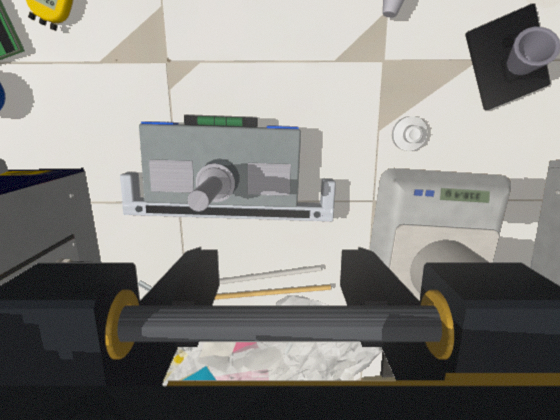

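Run:
```python
from m import *
s=viewer.snapshot("wrist"); P,u,v=cloud(s)
for y0 in(-.19,-.15,-.05,-.01):
    m=(abs(P[:,1]-y0)<.004)&(P[:,0]>.668)&(P[:,0]<.7)&(P[:,2]<.06); xs=P[m,0]-.0415*(P[m,1]-y0); zs=P[m,2]
    print(y0,[(round(a*1000),round(1000*np.median(zs[(xs>=a)&(xs<a+.002)]),1),round(1000*zs[(xs>=a)&(xs<a+.002)].min(),1)) for a in np.arange(.668,.7,.002) if ((xs>=a)&(xs<a+.002)).any()])
a=s["color"][160:230,115:345,::-1]; cv2.imwrite("pics/g.png",cv2.resize(a,(800,244),interpolation=cv2.INTER_CUBIC))
```

```text
-0.19 [(668, np.float64(35.6), np.float64(34.5)), (670, np.float64(36.8), np.float64(35.8)), (672, np.float64(36.5), np.float64(35.6)), (674, np.float64(35.9), np.float64(34.3)), (676, np.float64(37.6), np.float64(34.9)), (678, np.float64(36.6), np.float64(35.9)), (680, np.float64(35.1), np.float64(34.2)), (684, np.float64(27.6), np.float64(26.6)), (686, np.float64(29.1), np.float64(27.9)), (688, np.float64(29.9), np.float64(28.2)), (690, np.float64(29.3), np.float64(28.5)), (692, np.float64(29.3), np.float64(28.4)), (694, np.float64(28.6), np.float64(28.1)), (696, np.float64(30.0), np.float64(28.6)), (698, np.float64(29.0), np.float64(28.7))]
-0.15 [(668, np.float64(36.5), np.float64(35.1)), (670, np.float64(36.6), np.float64(36.0)), (672, np.float64(36.6), np.float64(36.3)), (674, np.float64(36.0), np.float64(35.0)), (676, np.float64(36.6), np.float64(35.9)), (678, np.float64(37.1), np.float64(35.6)), (680, np.float64(36.7), np.float64(35.6)), (682, np.float64(34.7), np.float64(33.7)), (686, np.float64(28.9), np.float64(27.4)), (688, np.float64(29.4), np.float64(27.1)), (690, np.fl
[... 893 characters left out ...]
.6))]
-0.01 [(668, np.float64(37.3), np.float64(36.9)), (670, np.float64(36.2), np.float64(35.1)), (672, np.float64(36.5), np.float64(35.3)), (674, np.float64(36.3), np.float64(34.9)), (676, np.float64(36.9), np.float64(36.0)), (678, np.float64(36.5), np.float64(34.8)), (680, np.float64(36.4), np.float64(35.3)), (682, np.float64(36.0), np.float64(34.7)), (684, np.float64(36.4), np.float64(34.1)), (686, np.float64(36.7), np.float64(35.5)), (688, np.float64(34.8), np.float64(33.3)), (690, np.float64(28.3), np.float64(27.8)), (692, np.float64(28.4), np.float64(26.9)), (694, np.float64(29.0), np.float64(27.5)), (696, np.float64(29.6), np.float64(28.4)), (698, np.float64(28.5), np.float64(27.1))]
```

View pics/g.png

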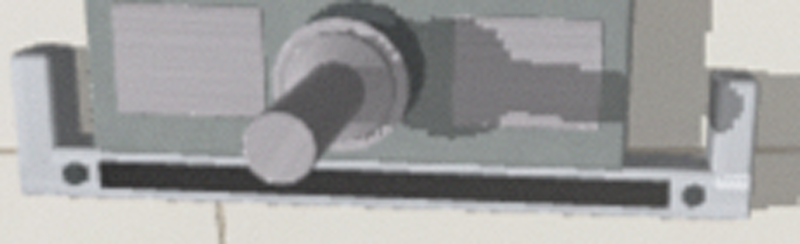

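```bash
python3 -c "
from plant import r
print(r.finish_job())"
```

```text
the job is handed in; nothing more can be done
None
```

I walked the base to the stop with alternating pushes on the right and left pads. I then lifted the middle-sized column out of the rest along its axis, seated it upright in the boss, let go and handed the job in at about 33.5 s.

**Base at the stop:** its yaw stayed between about −5.2° and +4.6° in the world frame, and the stop lies at about −2.5°. The last pushes met firm resistance of about 28 N on the left pad and 31 N on the right. The last wrist picture shows the plate's far edge against the bar, between the lugs. The height profile there shows no gap beyond the 1–2 mm the camera can resolve; the apparent gap was widest (about 3 mm) at the right end.

**Column in the socket:** the wrist camera puts its top at z = 0.174 m, as expected when fully seated, and its axis within about 0.5° of vertical. The side and top cameras read the top 4–6 mm higher; I trusted the wrist camera because it was closer and less noisy.

**Other things:** I kept off the spirit level, the loading cap and the stopwatch. At hand-in the arm was clear of everything.

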